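# Find the warped canister lid by rocking it and set it aside

### The arm

A 6-joint arm with a two-finger parallel gripper is mounted at the origin on the work surface. World frame = base frame: x ahead of the robot, y to its left, z up, the work surface at z = 0. Lengths are in mm, angles in rad, forces in N, time in s.
With the tool pointing down it reaches from about 375 to 975 mm from the base axis. Payload 3.8 kg.
Tool frame: the origin (TCP) lies at the very end of the fingers, on their centre line; the grasp point (between the pads) lies 19 mm behind it; z points along the fingers, y is the line along which they close (so a half turn about z gives the same grasp; the last joint's range is limited). The gripper opens to 88 mm and grips with 3 to 60 N. Pads are 18 mm wide; open, the fingers measure 123 mm over their backs; the gripper's body (75 mm by 187 mm) begins 45 mm behind the grasp point.
Start: joints at [1.166, 0.264, 1.604, -0, 1.274, -0.037], TCP at [242.703, 629.852, 238.706] pointing down, gripper open.
Joint ranges: [-2.63, 2.63], [-0.94, 2.18], [0.31, 2.57], [-1.31, 4.45], [0, 2.66], [-2.55, 2.55]. Speed limits (rad/s): [2.57, 2.57, 3.14, 3.14, 3.14, 3.14].

### API

Orientations are given as a unit quaternion [w, x, y, z].
In Python, from plant import env gives the robot as it stands. The module is installed in compiled form; this text tells all that it offers.
- The arm moves only by the tool arm_command, never from a script. Its argument "motion" is a list of rows, each a list of 7 numbers: the shift along the tool's x, y, z in fractions of the full range, 1 being 400 mm, then the turn, a rotation vector about the tool's x, y, z in a scale on which 1.0 is 90 degrees, then the opening, from 0 (shut) to 1 (fully open). In form: [[x, y, z, wx, wy, wz, claw], ...]. A call has 1 to 5 rows; each row is the pose to reach, as a shift and turn from the pose commanded when the call began, along the tool's axes at that moment; what a row does not reach only later rows make up. A row lasts 1/8 s, in which the tool goes at most 62.5 mm and 10.7 degrees, less where a joint would pass 70% of its speed; a pose out of reach is approached as far as the arm can. A call with a gripper value outside its range is refused whole. The fingers move at their own pace and stop on an object; the grip force is fixed at half the most. Time passes only in rows, so rows that repeat a pose let the fingers close. It gives the time, the measured TCP pose, the force, the opening and the grip force at its end, in the units of the state.
- env.sense(): the state, without advancing time (a new reading comes with each control period).
- env.capture(name): name is "scene" or "side" or "wrist"; returns a dict with "img" (480x640x3 uint8, red, green, blue), "mtx" (3x3 intrinsics, pixels), "cam_to_world" (4x4, takes a point from camera to world coordinates). Camera axes: x right, y up, looking along -z (the intrinsics and any distortion apply to the point x, -y, -z); pixel columns grow to the right and rows downward; lengths in mm; the calibration is good to about 2 mm. A picture is of the moment at which its call begins. There is no depth.
- env.sign_off(): hands the job in; it is judged then, once.
The state is a dict: "clock": time; "joints": joint angles; "joint_velocities": joint speeds; "tau": joint torques, N m; "tcp_pos": TCP position; "orientation": TCP orientation; "ft_force": force on the tool from outside, world axes, zero at the start; "moment": the same for the moment, N m; "opening": opening from 0.0 (shut) to 1.0 (fully open); "grip_force": force on a finger pad.
Only numpy, scipy, OpenCV 4.12 (cv2) and the standard library are available. Lean on these libraries where they do the work, as an engineer would, in place of code of your own. Each camera call takes 0.05 s, during which the arm holds its last target. There are 200 camera calls.

### The job

One of the three oak canister lids on the dark slab has warped and rocks: find out which by pressing gently, with closed fingers, on the blue dot of the lids, and rock the warped one fully down, first at its blue dot and then at its black dot, holding it down for about half a second each time. Then lift it by its knob and set it down gently in the wooden tray, flat and knob up, and let go. Leave the sound lids where they are and do not disturb the other things.

Things in the scene. Friction and masses are not known exactly. Their poses are not given: they have to be found in the camera images.
- slab: fixed flat dark slab, 160 (x) x 500 (y) x 20 mm high, lying on the marble island top; it serves as the reference surface and carries the three lids in a row along its y. Origin: centre of its underside (its top is 20 mm above the origin); long side along its y.
- tray: fixed shallow open dark wood tray, 170 x 170 mm outside, 36 mm high, walls 6 mm (158 x 158 mm inside), just beyond the slab. Its inner floor lies 10 mm above the island top and has a central square recess, 80 x 80 mm, 6 mm deep, in which the belly of a bowed lid hangs free, so that such a lid lies on its rim. Origin: centre of its underside.
- tray_in (a point): centre of the tray at the level of its inner floor (above the recess); z up.
- lid_a: round pale oak canister lid, 132 mm diameter, about 0.28 kg, on the slab, knob up, level at rest; looks like the other two. Origin: centre of the underside; z up; top face at 14 mm. Central brass knob: 28 mm diameter, straight-sided from 20 to 46 mm above the underside, on an 18 mm neck. It may be the bowed one or sound: only pressing tells (see the dots).
- lid_a_blue (a point): centre of the blue dot (18 mm across), flush in the top face near the rim, 54 mm from the centre along the lid's +x, 14 mm above the underside. Pressed here, a sound lid gives under 1 mm. The bowed one stands on its middle 48 mm, rim 4 mm off the slab: with 2 to 4 N it tips 0.1 rad, the dot sinks 3 mm, the rim meets the slab; let go, it falls back level.
- lid_a_black (a point): centre of the black dot (18 mm across), flush in the top face across from the blue dot, 54 mm from the centre along the lid's -x, 14 mm above the underside. Behaves as the blue dot does when pressed.
- lid_b: round pale oak canister lid, 132 mm diameter, about 0.28 kg, on the slab, knob up, level at rest; looks like the other two. Origin: centre of the underside; z up; top face at 14 mm. Central brass knob: 28 mm diameter, straight-sided from 20 to 46 mm above the underside, on an 18 mm neck. It may be the bowed one or sound: only pressing tells (see the dots).
- lid_b_blue (a point): centre of the blue dot (18 mm across), flush in the top face near the rim, 54 mm from the centre along the lid's +x, 14 mm above the underside. Pressed here, a sound lid gives under 1 mm. The bowed one stands on its middle 48 mm, rim 4 mm off the slab: with 2 to 4 N it tips 0.1 rad, the dot sinks 3 mm, the rim meets the slab; let go, it falls back level.
- lid_b_black (a point): centre of the black dot (18 mm across), flush in the top face across from the blue dot, 54 mm from the centre along the lid's -x, 14 mm above the underside. Behaves as the blue dot does when pressed.
- lid_c: round pale oak canister lid, 132 mm diameter, about 0.28 kg, on the slab, knob up, level at rest; looks like the other two. Origin: centre of the underside; z up; top face at 14 mm. Central brass knob: 28 mm diameter, straight-sided from 20 to 46 mm above the underside, on an 18 mm neck. It may be the bowed one or sound: only pressing tells (see the dots).
- lid_c_blue (a point): centre of the blue dot (18 mm across), flush in the top face near the rim, 54 mm from the centre along the lid's +x, 14 mm above the underside. Pressed here, a sound lid gives under 1 mm. The bowed one stands on its middle 48 mm, rim 4 mm off the slab: with 2 to 4 N it tips 0.1 rad, the dot sinks 3 mm, the rim meets the slab; let go, it falls back level.
- lid_c_black (a point): centre of the black dot (18 mm across), flush in the top face across from the blue dot, 54 mm from the centre along the lid's -x, 14 mm above the underside. Behaves as the blue dot does when pressed.
- crock_1: open white ceramic crock, 132 mm diameter, 120 mm high, right of the slab. Bystander. Origin: centre of the underside.
- jar: amber glass jar with wooden cap, 90 mm diameter, 130 mm high, left of the slab. Bystander. Origin: centre of the underside.
- mill: dark wooden pepper mill, 58 mm diameter, 160 mm high, left of the slab. Bystander. Origin: centre of the underside.
- bowl: blue bowl, 120 mm diameter, 55 mm high, left of the tray. Bystander. Origin: centre of the underside.
- pinch_bowl: small white bowl, 70 mm diameter, 30 mm high, right of the tray. Bystander. Origin: centre of the underside.
- weight: brass scale weight, 44 mm diameter, 50 mm high, just left of the tray. Bystander. Origin: centre of the underside.
- spoon: wooden spoon, 240 mm long, lying right of the slab, pointing away from the robot. Bystander. Origin: on its axis at the underside, at mid-length.
Things that resemble listed ones, but are neither listed nor needed, are in the scene too. Leave any green or pink look-alike of the lid_a alone.

How it is judged (in metres and radians):
On the way, in this order (a step that is already met when the one before it is completed fails the run):
1. a lid lying on the slab rocks: it is pressed down by the fingers at its blue dot until that side has sunk by more than 2 mm, and held for 0.2 s (((height (world z) of lid_a_blue below 0.032 m and angle between lid_a's own z axis and vertical above 0.05 rad and horizontal distance between the grasp point and lid_a_blue below 0.035 m and contact force between the fingers and lid_a above 1 N and contact force between lid_a and slab above 3.5 N) or (height (world z) of lid_b_blue below 0.032 m and angle between lid_b's own z axis and vertical above 0.05 rad and horizontal distance between the grasp point and lid_b_blue below 0.035 m and contact force between the fingers and lid_b above 1 N and contact force between lid_b and slab above 3.5 N) or (height (world z) of lid_c_blue below 0.032 m and angle between lid_c's own z axis and vertical above 0.05 rad and horizontal distance between the grasp point and lid_c_blue below 0.035 m and contact force between the fingers and lid_c above 1 N and contact force between lid_c and slab above 3.5 N))), for 0.2 s.
2. then it is pressed down in the same way at its black dot and held for 0.2 s (((height (world z) of lid_a_black below 0.032 m and angle between lid_a's own z axis and vertical above 0.05 rad and horizontal distance between the grasp point and lid_a_black below 0.035 m and contact force between the fingers and lid_a above 1 N and contact force between lid_a and slab above 3.5 N) or (height (world z) of lid_b_black below 0.032 m and angle between lid_b's own z axis and vertical above 0.05 rad and horizontal distance between the grasp point and lid_b_black below 0.035 m and contact force between the fingers and lid_b above 1 N and contact force between lid_b and slab above 3.5 N) or (height (world z) of lid_c_black below 0.032 m and angle between lid_c's own z axis and vertical above 0.05 rad and horizontal distance between the grasp point and lid_c_black below 0.035 m and contact force between the fingers and lid_c above 1 N and contact force between lid_c and slab above 3.5 N))), for 0.2 s.
At the end, for the whole second after the job is handed in: The warped lid lies flat in the tray, knob up, at rest and let go: its centre within 25 mm of the tray's centre, tilt under 0.05 rad, its belly sunk more than 2 mm below the tray's floor level into the recess (a sound lid cannot sink); the two other lids lie flat within 30 mm of where they were (((horizontal distance between lid_a and tray_in below 0.025 m and z of lid_a in the frame of tray_in below -0.002 m and angle between each of lid_a, lid_b, lid_c's own z axis and vertical below 0.05 rad and linear speed of lid_a below 0.02 m/s and distance of each of lid_b, lid_c from where it was at the start of the episode below 0.03 m) or (horizontal distance between lid_b and tray_in below 0.025 m and z of lid_b in the frame of tray_in below -0.002 m and angle between each of lid_b, lid_a, lid_c's own z axis and vertical below 0.05 rad and linear speed of lid_b below 0.02 m/s and distance of each of lid_a, lid_c from where it was at the start of the episode below 0.03 m) or (horizontal distance between lid_c and tray_in below 0.025 m and z of lid_c in the frame of tray_in below -0.002 m and angle between each of lid_c, lid_a, lid_b's own z axis and vertical below 0.05 rad and linear speed of lid_c below 0.02 m/s and distance of each of lid_a, lid_b from where it was at the start of the episode below 0.03 m))); the robot touches nothing.
It fails at once if a lid is pressed on the slab with more than 25 N (contact force between any of lid_a, lid_b, lid_c and slab above 25 N).
It fails at once if a lid is dropped or rammed into the tray (more than 40 N between them) (contact force between any of lid_a, lid_b, lid_c and tray above 40 N).
It fails at once if a bystander is moved by more than 30 mm (distance of any of crock_1, jar, mill, bowl, pinch_bowl, weight, spoon from where it was at the start of the episode above 0.03 m).
It also fails if it takes over 72 s, if anything falls off the work surface, if the arm or the gripper's body presses on something with over 40 N, if the wrist force passes 120 N, or if a joint passes its speed limit or range.

## Working session

There is one attempt and no reset: what is moved stays moved. The work goes in short steps, Python scripts to look and compute and a tool call to move; the robot and the scene stay as the last step left them, time stands still between calls to the robot, and variables do not carry over. Pictures are saved under pics/ and viewed, at most 10 in all, crops included, and the job is handed in when it is done.

Besides the shell and the picture viewer there is one more tool, called after "Emit:" by a JSON object that holds its "api" and its "payload", one argument or row to a line. arm_command: Moves the arm, as the interface text tells. Its arguments: {"type":"object","properties":{"motion":{"type":"array"}},"required":["motion"]}

```bash
mkdir -p pics; python3 - <<'E'
from plant import env
import cv2,pickle
s=env.sense();print({k:s[k] for k in("clock","tcp_pos","orientation","ft_force","opening")})
for n in("scene","side"):
    c=env.capture(n);pickle.dump(c,open(n+".pkl","wb"));cv2.imwrite(f"pics/{n}0.png",c["img"][:,:,::-1]);print(c["mtx"],c["cam_to_world"])
    print(c.keys())
E
```

```text
{'clock': 0.0, 'tcp_pos': array([242.44521835, 629.1881075 , 237.39169652]), 'orientation': array([-2.32851676e-04,  1.82875924e-01,  9.83135369e-01, -1.09001901e-03]), 'ft_force': array([ 0.04746774, -0.0503546 ,  0.29720374]), 'opening': 0.9990860872951272}
[[445.16654033   0.         315.46632888]
 [  0.         445.16654033 240.47237567]
 [  0.           0.           1.        ]] [[-8.46917511e-01 -4.49009486e-01  2.84817856e-01  8.22527988e+02]
 [ 5.31496544e-01 -6.99188912e-01  4.78169727e-01  5.92396878e+02]
 [-1.55612563e-02  5.56350022e-01  8.30802323e-01  1.06900630e+03]
 [ 0.00000000e+00  0.00000000e+00  0.00000000e+00  1.00000000e+00]]
dict_keys(['img', 'mtx', 'cam_to_world'])
[[508.38838053   0.         323.01524448]
 [  0.         508.38838053 243.47964455]
 [  0.           0.           1.        ]] [[ 8.01630105e-01  4.59440665e-01 -3.82496341e-01 -3.88942214e+01]
 [-5.97805406e-01  6.20582958e-01 -5.07449987e-01 -6.51822312e+02]
 [ 4.22755099e-03  6.35445566e-01  7.72134095e-01  1.05102323e+03]
 [ 0.00000000e+00  0.00000000e+00  0.00000000e+00  1.00000000e+00]]
dict_keys(['img', 'mtx', 'cam_to_world'])
```

View pics/scene0.png

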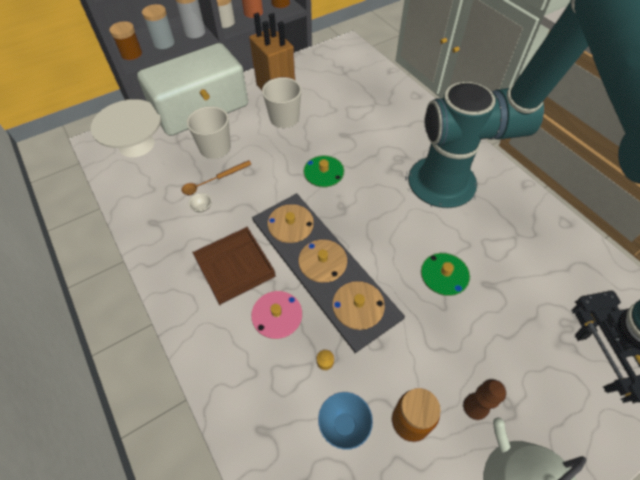

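View pics/side0.png

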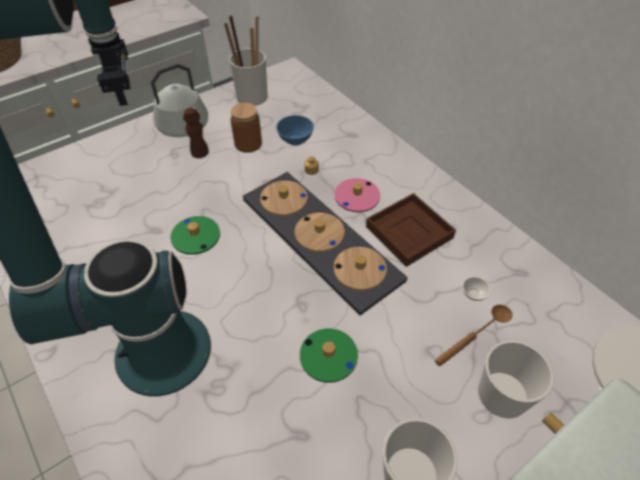

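The scene picture shows the slab with lids at about (291,223), (323,260) and (359,305), and the tray at (233,265). The side picture shows lids at (284,197), (320,231) and (360,268), and the tray at (411,229). I'll enlarge both.

```bash
python3 - <<'E'
import cv2
for n,(x,y,w,h) in {"scene":(190,185,220,165),"side":(240,165,220,165)}.items():
    im=cv2.imread(f"pics/{n}0.png")[y:y+h,x:x+w]
    im=cv2.resize(im,(792,594),interpolation=cv2.INTER_CUBIC)
    for i in range(0,220,20):
        cv2.putText(im,str(x+i),(int(i*3.6),8),0,.3,(0,255,255));cv2.line(im,(int(i*3.6),10),(int(i*3.6),16),(0,255,255))
    for i in range(20,165,20):
        cv2.putText(im,str(y+i),(0,int(i*3.6)),0,.3,(0,255,255));cv2.line(im,(22,int(i*3.6)),(28,int(i*3.6)),(0,255,255))
    cv2.imwrite(f"pics/{n}1.png",im)
E
```

```text
(no output)
```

View pics/scene1.png

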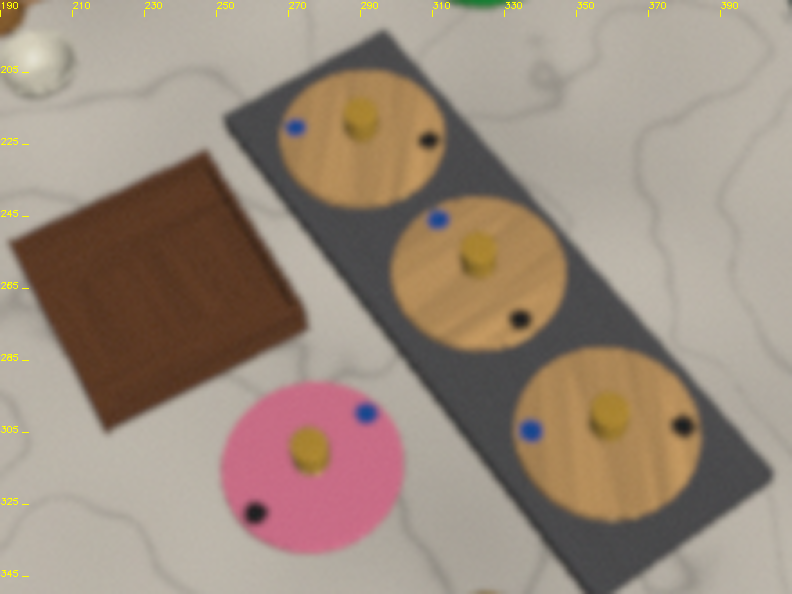

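View pics/side1.png

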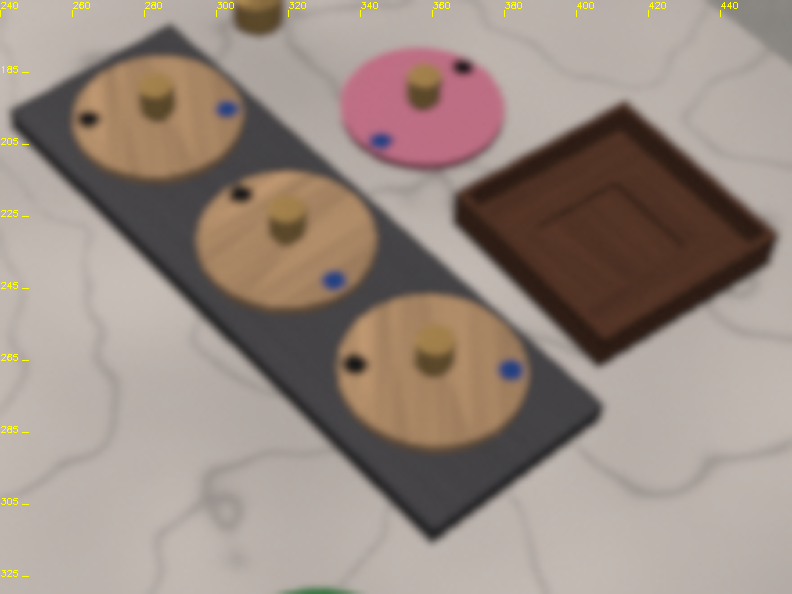

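The crops show three lids; I'll call them L1 to L3 (near to far in y).
- **Scene crop:** blue/black dots at (296,128)/(429,140), (438,220)/(520,320) and (531,431)/(683,426).
- **Side crop:** (510,371)/(354,364), (334,281)/(241,194) and (227,110)/(89,119).
- **Tray rim corners:** readable in both crops.

```bash
cat > h.py <<'E'
import numpy as np,pickle
def ray(c,p):
    K=c["mtx"];T=c["cam_to_world"]
    d=np.array([(p[0]-K[0,2])/K[0,0],-(p[1]-K[1,2])/K[1,1],-1]);return T[:3,3],T[:3,:3]@d
def onz(c,p,z):
    o,d=ray(c,p);return o+d*(z-o[2])/d[2]
def tri(cs,ps):
    A=0;b=0
    for c,p in zip(cs,ps):
        o,d=ray(c,p);d=d/np.linalg.norm(d);P=np.eye(3)-np.outer(d,d);A=A+P;b=b+P@o
    return np.linalg.solve(A,b)
E
python3 - <<'E'
from h import *
np.set_printoptions(precision=1,suppress=True)
S=pickle.load(open("scene.pkl","rb"));D=pickle.load(open("side.pkl","rb"))
fs=lambda u:(190+u[0]/3.6-.36,185+u[1]/3.6-.36)
fd=lambda u:(240+u[0]/3.6-.36,165+u[1]/3.6-.36)
pts={"1b":((296,128),(510,371),34),"1k":((429,140),(354,364),34),"1n":((362,106),(436,338),66),
"2b":((438,220),(334,281),34),"2k":((520,320),(241,194),34),"2n":((480,242),(287,207),66),
"3b":((531,431),(227,110),34),"3k":((683,426),(89,119),34),"3n":((610,403),(157,86),66),
"t1":((206,152),(600,363),36),"t2":((10,242),(776,236),36),"t3":((107,431),(624,104),36),"t4":((306,325),(457,197),36)}
R={}
for k,(a,b,z) in pts.items():
    a,b=fs(a),fd(b);t=tri((S,D),(a,b));p,q=onz(S,a,z),onz(D,b,z);R[k]=(p+q)/2
    print(k,t,p[:2],q[:2],R[k][:2])
for i in"123":
    b,k=R[i+"b"],R[i+"k"];print(i,np.linalg.norm(b-k),(b+k)/2,np.degrees(np.arctan2(*(b-k)[1::-1])))
t=[R["t%d"%i] for i in(1,2,3,4)];print(sum(t)/4,[np.linalg.norm(t[i]-t[i-1]) for i in range(4)])
E
```

```text
1b [ 535.9 -132.1   32.7] [ 536.3 -131.2] [ 535.  -132.7] [ 535.7 -132. ]
1k [452.3 -63.4  33.5] [452.7 -63.3] [451.9 -63.5] [452.3 -63.4]
1n [492.7 -98.6  68.4] [491.1 -99.5] [494.8 -97.8] [493.  -98.7]
2b [486.5   4.8  33. ] [486.8   5.4] [486.1   4.2] [486.4   4.8]
2k [481.9 113.2  33.4] [482.3 113.3] [481.4 112.9] [481.9 113.1]
2n [482.6  57.6  68.2] [481.3  56.9] [484.4  58.8] [482.8  57.8]
3b [524.9 192.3  32.7] [525.4 192.7] [524.1 191.4] [524.8 192.1]
3k [432.4 247.3  33.7] [432.5 247.4] [432.2 247.1] [432.4 247.2]
3n [477.3 217.   67.1] [476.6 216.8] [478.2 217.7] [477.4 217.3]
t1 [ 602.6 -158.5   18.1] [ 608.6 -147.9] [ 588.7 -165.7] [ 598.6 -156.8]
t2 [ 774.2 -155.3   33.7] [ 774.3 -153.7] [ 772.3 -156.4] [ 773.3 -155. ]
t3 [782.7  21.1  22.5] [779.8  31.6] [776.5  10.6] [778.1  21.1]
t4 [616.6  23.4  21. ] [618.4  32.6] [608.5  12.9] [613.4  22.7]
1 107.96990407671979 [494.  -97.7  34. ] -39.42271050964943
2 108.39378260180679 [484.2  58.9  34. ] -87.57126320612494
3 107.60930156827165 [478.6 219.6  34. ] -30.84744739830768
[690.9 -67.   36. ] [np.float64(180.0849421564909), np.float64(174.67948619611374), np.float64(176.15764986082726), np.float64(164.6991990710877)]
```

Dots triangulate to 108 mm spacing and z≈33–34, so they fit. I'm moving above L3's blue dot with the fingers closing.

The rows are not in the units I measure in: shifts go in shares of 400 mm and turns go in shares of 90 degrees. I convert before sending: -210 mm / 400 = -0.525, -153 mm / 400 = -0.3825.

Emit:
{"api": "arm_command", "payload": {
  "motion": [
    [-0.105,-0.0775,0,0,0,0,0],
    [-0.21,-0.1525,0,0,0,0,0],
    [-0.315,-0.23,0,0,0,0,0],
    [-0.42,-0.3075,0,0,0,0,0],
    [-0.525,-0.3825,0,0,0,0,0]
  ]
}}

```text
clock: 0.72
tcp_pos: [384.1, 409.9, 238.2]
orientation: [-0.0, 0.183, 0.983, -0.0]
ft_force: [0.2, 0.9, -0.4]
opening: 0.456
grip_force: 0.0
```

In the tool's units: -210 mm / 400 = -0.525, -168 mm / 400 = -0.42.

Emit:
{"api": "arm_command", "payload": {
  "motion": [
    [-0.105,-0.0775,0,0,0,0,0],
    [-0.21,-0.1525,0.075,0,0,0,0],
    [-0.315,-0.23,0.175,0,0,0,0],
    [-0.42,-0.3075,0.275,0,0,0,0],
    [-0.525,-0.3825,0.375,0,0,0,0]
  ]
}}

```text
clock: 1.35
tcp_pos: [521.0, 197.9, 93.2]
orientation: [0.0, 0.183, 0.983, 0.0]
ft_force: [0.2, -0.3, -0.3]
opening: 0.004
grip_force: 0.0
```

Emit:
{"api": "arm_command", "payload": {
  "motion": [
    [0,0,0.05,0,0,0,0],
    [0,0,0.0875,0,0,0,0],
    [0,0,0.0875,0,0,0,0]
  ]
}}

```text
clock: 1.72
tcp_pos: [519.2, 199.4, 58.1]
orientation: [-0.001, 0.183, 0.983, -0.001]
ft_force: [-0.3, 0.5, 1.0]
opening: 0.004
grip_force: 0.0
```

```bash
cat >> h.py <<'E'
from scipy.spatial.transform import Rotation as Ro
def rel(s,target):
    R=Ro.from_quat(np.roll(s["orientation"],-1)).as_matrix()
    return R.T@(np.array(target)-s["tcp_pos"])
def yaw(s):
    R=Ro.from_quat(np.roll(s["orientation"],-1)).as_matrix();return np.degrees(np.arctan2(R[1,1],R[0,1]))
E
python3 - <<'E'
from h import *
from plant import env
s=env.sense();print(s["clock"],s["tcp_pos"],s["orientation"],s["ft_force"],s["opening"],yaw(s),rel(s,(525.7,191.6,36)))
E
```

```text
1.725 [519.2107621  199.42280281  58.09265503] [-1.28956092e-03  1.82612066e-01  9.83183970e-01 -6.72346096e-04] [-0.27558982  0.4819913   1.04324551] 0.0036181382269454775 68.95621044162824 [-8.91606263 -4.93128511 22.081171  ]
```

In the tool's units: 12 mm / 400 = 0.03, -9 mm / 400 = -0.0225.

Emit:
{"api": "arm_command", "payload": {
  "motion": [
    [-0.0225,-0.0125,0.03,0,0,0,0],
    [-0.0225,-0.0125,0.03,0,0,0,0],
    [-0.0225,-0.0125,0.03,0,0,0,0],
    [-0.0225,-0.0125,0.03,0,0,0,0]
  ]
}}

```text
clock: 2.22
tcp_pos: [527.4, 191.8, 48.0]
orientation: [0.0, 0.183, 0.983, 0.0]
ft_force: [-0.0, 0.8, 0.5]
opening: 0.005
grip_force: 0.0
```

In the tool's units: 9 mm / 400 = 0.0225, 6 mm / 400 = 0.015.

Emit:
{"api": "arm_command", "payload": {
  "motion": [
    [0,0,0.015,0,0,0,0],
    [0,0,0.0225,0,0,0,0],
    [0,0,0.0225,0,0,0,0]
  ]
}}

```text
clock: 2.6
tcp_pos: [526.6, 191.4, 37.8]
orientation: [-0.001, 0.183, 0.983, -0.0]
ft_force: [-0.2, 0.2, -0.4]
opening: 0.006
grip_force: 0.0
```

In the tool's units: 2 mm / 400 = 0.005, 1 mm / 400 = 0.0025.

Emit:
{"api": "arm_command", "payload": {
  "motion": [
    [0,0,0.0025,0,0,0,0],
    [0,0,0.005,0,0,0,0],
    [0,0,0.005,0,0,0,0]
  ]
}}

```text
clock: 2.98
tcp_pos: [527.1, 191.6, 36.4]
orientation: [-0.0, 0.183, 0.983, -0.0]
ft_force: [-0.9, 0.2, 0.8]
opening: 0.002
grip_force: 0.0
```

In the tool's units: 1 mm / 400 = 0.0025.

Emit:
{"api": "arm_command", "payload": {
  "motion": [
    [0,0,0.0025,0,0,0,0],
    [0,0,0.0025,0,0,0,0]
  ]
}}

```text
clock: 3.22
tcp_pos: [527.1, 191.5, 35.3]
orientation: [-0.0, 0.183, 0.983, -0.0]
ft_force: [0.7, 0.8, 0.3]
opening: 0.006
grip_force: 0.0
```

In the tool's units: 1 mm / 400 = 0.0025.

Emit:
{"api": "arm_command", "payload": {
  "motion": [
    [0,0,0.0025,0,0,0,0],
    [0,0,0.0025,0,0,0,0]
  ]
}}

```text
clock: 3.48
tcp_pos: [527.1, 191.5, 34.3]
orientation: [-0.0, 0.183, 0.983, -0.0]
ft_force: [-0.4, 0.5, -0.1]
opening: 0.003
grip_force: 0.0
```

Emit:
{"api": "arm_command", "payload": {
  "motion": [
    [0,0,0.0018,0,0,0,0],
    [0,0,0.0018,0,0,0,0]
  ]
}}

```text
clock: 3.72
tcp_pos: [527.2, 191.6, 33.9]
orientation: [0.0, 0.183, 0.983, 0.0]
ft_force: [0.5, -0.5, 2.1]
opening: 0.005
grip_force: 0.9
```

Contact at about 34. I'll press on in small steps.

In the tool's units: 0.5 mm / 400 = 0.0013.

Emit:
{"api": "arm_command", "payload": {
  "motion": [
    [0,0,0.0013,0,0,0,0],
    [0,0,0.0013,0,0,0,0]
  ]
}}

```text
clock: 3.98
tcp_pos: [527.4, 191.6, 33.5]
orientation: [0.0, 0.183, 0.983, 0.0]
ft_force: [-0.2, 0.4, 2.2]
opening: 0.003
grip_force: 1.3
```

In the tool's units: 0.5 mm / 400 = 0.0013.

Emit:
{"api": "arm_command", "payload": {
  "motion": [
    [0,0,0.0013,0,0,0,0],
    [0,0,0.0013,0,0,0,0]
  ]
}}

```text
clock: 4.22
tcp_pos: [527.6, 191.5, 33.0]
orientation: [0.0, 0.183, 0.983, 0.0]
ft_force: [1.0, -0.8, 2.3]
opening: 0.006
grip_force: 1.6
```

In the tool's units: 0.5 mm / 400 = 0.0013.

Emit:
{"api": "arm_command", "payload": {
  "motion": [
    [0,0,0.0013,0,0,0,0],
    [0,0,0.0013,0,0,0,0]
  ]
}}

```text
clock: 4.47
tcp_pos: [527.8, 191.5, 32.5]
orientation: [0.001, 0.183, 0.983, 0.0]
ft_force: [2.9, -1.6, 4.2]
opening: 0.004
grip_force: 1.9
```

In the tool's units: 0.5 mm / 400 = 0.0013.

Emit:
{"api": "arm_command", "payload": {
  "motion": [
    [0,0,0.0013,0,0,0,0],
    [0,0,0.0013,0,0,0,0]
  ]
}}

```text
clock: 4.72
tcp_pos: [527.9, 191.6, 32.1]
orientation: [0.001, 0.183, 0.983, 0.0]
ft_force: [3.3, -2.1, 4.2]
opening: 0.007
grip_force: 2.2
```

In the tool's units: 0.7 mm / 400 = 0.0018.

Emit:
{"api": "arm_command", "payload": {
  "motion": [
    [0,0,0.0018,0,0,0,0],
    [0,0,0.0018,0,0,0,0]
  ]
}}

```text
clock: 4.97
tcp_pos: [528.0, 191.6, 31.5]
orientation: [0.001, 0.183, 0.983, 0.0]
ft_force: [3.4, -2.9, 5.6]
opening: 0.008
grip_force: 2.8
```

In the tool's units: 0.6 mm / 400 = 0.0015.

Emit:
{"api": "arm_command", "payload": {
  "motion": [
    [0,0,0.0015,0,0,0,0],
    [0,0,0.0015,0,0,0,0]
  ]
}}

```text
clock: 5.22
tcp_pos: [528.1, 191.6, 31.4]
orientation: [0.001, 0.183, 0.983, 0.0]
ft_force: [3.0, -3.0, 8.2]
opening: 0.006
grip_force: 4.3
```

Force climbs and z has stopped, so the lid's rim is on the slab. L3 is the warped lid. Hold.

In the tool's units: 0.2 mm / 400 = 0.0005.

Emit:
{"api": "arm_command", "payload": {
  "motion": [
    [0,0,0.0005,0,0,0,0],
    [0,0,0.0005,0,0,0,0],
    [0,0,0.0005,0,0,0,0],
    [0,0,0.0005,0,0,0,0],
    [0,0,0.0005,0,0,0,0]
  ]
}}

```text
clock: 5.85
tcp_pos: [528.1, 191.6, 31.3]
orientation: [0.001, 0.183, 0.983, 0.0]
ft_force: [1.4, -3.7, 8.3]
opening: 0.007
grip_force: 4.8
```

In the tool's units: -46 mm / 400 = -0.115, -10 mm / 400 = -0.025.

Emit:
{"api": "arm_command", "payload": {
  "motion": [
    [0,0,-0.0038,0,0,0,0],
    [0,0,-0.0075,0,0,0,0],
    [0,0,-0.025,0,0,0,0],
    [0,0,-0.115,0,0,0,0],
    [0,0,-0.115,0,0,0,0]
  ]
}}

```text
clock: 6.48
tcp_pos: [527.9, 192.3, 78.0]
orientation: [0.001, 0.183, 0.983, 0.001]
ft_force: [-0.4, 0.5, 0.8]
opening: 0.007
grip_force: 0.0
```

```bash
python3 - <<'E'
from h import *
from plant import env
import cv2
s=env.sense();print(s["clock"],s["tcp_pos"],yaw(s),rel(s,(432.4,247.2,77)))
c=env.capture("scene");pickle.dump(c,open("scene2.pkl","wb"))
o=pickle.load(open("scene.pkl","rb"))
f=lambda im:cv2.resize(im[260:350,310:410,::-1],(400,360),interpolation=cv2.INTER_CUBIC)
cv2.imwrite("pics/c2.png",np.hstack([f(o["img"]),f(c["img"])]))
E
```

```text
6.475 [527.93131105 192.33221179  78.03714683] 68.93029823689523 [108.87128715  16.85344821   0.88620866]
```

View pics/c2.png

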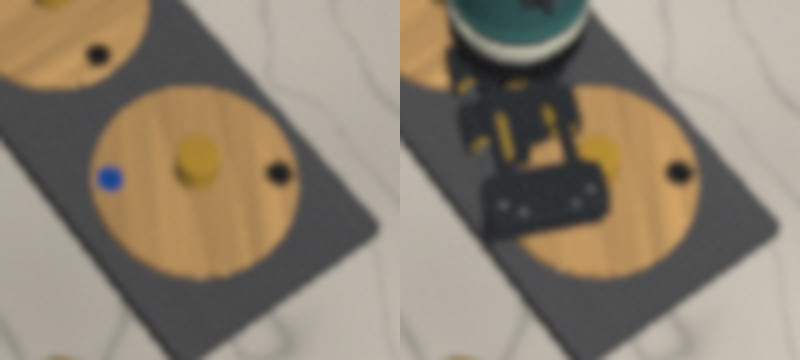

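The left (before) and right (after) views match: the black dot is at (279,172) in both, so the lid did not shift. On to the black dot.

In the tool's units: 110 mm / 400 = 0.275, 17.5 mm / 400 = 0.0438.

Emit:
{"api": "arm_command", "payload": {
  "motion": [
    [0.075,0.0125,-0.03,0,0,0,0],
    [0.2,0.0325,-0.03,0,0,0,0],
    [0.275,0.0438,0,0,0,0,0],
    [0.275,0.0438,0.05,0,0,0,0],
    [0.275,0.0438,0.05,0,0,0,0]
  ]
}}

```text
clock: 7.15
tcp_pos: [427.4, 246.3, 53.3]
orientation: [-0.003, 0.182, 0.983, -0.002]
ft_force: [0.1, 0.0, 0.6]
opening: 0.004
grip_force: 0.0
```

In the tool's units: 21 mm / 400 = 0.0525, 19 mm / 400 = 0.0475.

Emit:
{"api": "arm_command", "payload": {
  "motion": [
    [0,0,0.03,0,0,0,0],
    [0,0,0.0475,0,0,0,0],
    [0,0,0.0525,0,0,0,0],
    [0,0,0.0525,0,0,0,0]
  ]
}}

```text
clock: 7.65
tcp_pos: [431.0, 247.3, 35.2]
orientation: [-0.0, 0.183, 0.983, -0.0]
ft_force: [0.5, -0.0, -0.7]
opening: 0.006
grip_force: 0.0
```

In the tool's units: 1.2 mm / 400 = 0.003, 0.7 mm / 400 = 0.0018.

Emit:
{"api": "arm_command", "payload": {
  "motion": [
    [0,0,0.0018,0,0,0,0],
    [0,0,0.003,0,0,0,0],
    [0,0,0.003,0,0,0,0]
  ]
}}

```text
clock: 8.02
tcp_pos: [431.0, 247.6, 34.2]
orientation: [0.0, 0.183, 0.983, 0.0]
ft_force: [-0.0, 0.3, -0.3]
opening: 0.006
grip_force: 0.1
```

In the tool's units: 1 mm / 400 = 0.0025, 0.6 mm / 400 = 0.0015.

Emit:
{"api": "arm_command", "payload": {
  "motion": [
    [0,0,0.0015,0,0,0,0],
    [0,0,0.0025,0,0,0,0],
    [0,0,0.0025,0,0,0,0]
  ]
}}

```text
clock: 8.4
tcp_pos: [430.8, 247.7, 33.3]
orientation: [-0.0, 0.183, 0.983, 0.0]
ft_force: [-2.5, 0.2, 4.0]
opening: 0.003
grip_force: 1.8
```

In the tool's units: 1 mm / 400 = 0.0025, 0.6 mm / 400 = 0.0015.

Emit:
{"api": "arm_command", "payload": {
  "motion": [
    [0,0,0.0015,0,0,0,0],
    [0,0,0.0025,0,0,0,0],
    [0,0,0.0025,0,0,0,0]
  ]
}}

```text
clock: 8.78
tcp_pos: [430.4, 247.6, 32.0]
orientation: [-0.0, 0.183, 0.983, 0.0]
ft_force: [-3.5, 3.1, 4.3]
opening: 0.003
grip_force: 2.7
```

In the tool's units: 0.8 mm / 400 = 0.002, 0.5 mm / 400 = 0.0013.

Emit:
{"api": "arm_command", "payload": {
  "motion": [
    [0,0,0.0013,0,0,0,0],
    [0,0,0.002,0,0,0,0],
    [0,0,0.002,0,0,0,0]
  ]
}}

```text
clock: 9.15
tcp_pos: [430.5, 247.6, 31.4]
orientation: [-0.0, 0.183, 0.983, 0.0]
ft_force: [-4.9, 1.5, 7.8]
opening: 0.003
grip_force: 3.9
```

In the tool's units: 0.4 mm / 400 = 0.001.

Emit:
{"api": "arm_command", "payload": {
  "motion": [
    [0,0,0.001,0,0,0,0],
    [0,0,0.001,0,0,0,0],
    [0,0,0.001,0,0,0,0]
  ]
}}

```text
clock: 9.52
tcp_pos: [430.5, 247.7, 31.4]
orientation: [-0.0, 0.183, 0.983, 0.0]
ft_force: [-5.6, 0.8, 9.3]
opening: 0.005
grip_force: 5.1
```

Emit:
{"api": "arm_command", "payload": {
  "motion": [
    [0,0,0,0,0,0,0],
    [0,0,0,0,0,0,0],
    [0,0,0,0,0,0,0],
    [0,0,0,0,0,0,0]
  ]
}}

```text
clock: 10.02
tcp_pos: [430.5, 247.7, 31.4]
orientation: [-0.0, 0.183, 0.983, 0.0]
ft_force: [-6.2, 1.5, 8.9]
opening: 0.008
grip_force: 5.1
```

In the tool's units: -80 mm / 400 = -0.2, -1.5 mm / 400 = -0.0038.

Emit:
{"api": "arm_command", "payload": {
  "motion": [
    [0,0,-0.0038,0,0,0,0],
    [0,0,-0.0075,0,0,0,0],
    [0,0,-0.025,0,0,0,0],
    [0,0,-0.15,0,0,0,0],
    [0,0,-0.2,0,0,0,1]
  ]
}}

```text
clock: 10.65
tcp_pos: [432.4, 247.8, 113.3]
orientation: [0.002, 0.183, 0.983, 0.001]
ft_force: [0.8, -0.2, -0.0]
opening: 0.094
grip_force: 0.0
```

In the tool's units: -55 mm / 400 = -0.1375, -10 mm / 400 = -0.025.

Emit:
{"api": "arm_command", "payload": {
  "motion": [
    [-0.1375,-0.025,0,0,0,0,1],
    [-0.1375,-0.025,0,0,0,0,1],
    [-0.1375,-0.025,0,0,0,0,1],
    [-0.1375,-0.025,0,0,0,0,1]
  ]
}}

```text
clock: 11.15
tcp_pos: [477.3, 218.4, 110.1]
orientation: [-0.001, 0.183, 0.983, -0.0]
ft_force: [0.0, -0.2, -0.0]
opening: 0.548
grip_force: 0.0
```

```bash
python3 - <<'E'
from h import *
from plant import env
import cv2
s=env.sense();print(s["clock"],s["tcp_pos"],yaw(s),s["opening"],rel(s,(478,218.5,78)))
c=env.capture("wrist");pickle.dump(c,open("w.pkl","wb"));cv2.imwrite("pics/w.png",c["img"][:,:,::-1])
E
```

```text
11.15 [477.27050046 218.37167956 110.12615915] 68.9517040366625 0.5483033550673864 [-0.67761709  0.41674307 32.1248486 ]
```

View pics/w.png

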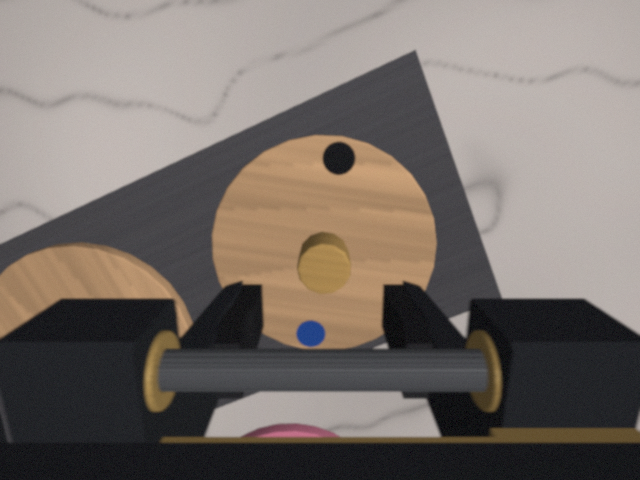

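The knob top is at (324,268), centred between the fingers, and the lid is level. Next: lower, grip and lift.

In the tool's units: 70 mm / 400 = 0.175, 62 mm / 400 = 0.155.

Emit:
{"api": "arm_command", "payload": {
  "motion": [
    [-0.0013,0.0013,0.0625,0,0,0,0.7],
    [-0.0013,0.0013,0.1125,0,0,0,0.7],
    [-0.0013,0.0013,0.155,0,0,0,0.7],
    [-0.0013,0.0013,0.175,0,0,0,0.7],
    [-0.0013,0.0013,0.175,0,0,0,0.7]
  ]
}}

```text
clock: 11.82
tcp_pos: [478.6, 218.6, 40.3]
orientation: [-0.001, 0.183, 0.983, -0.0]
ft_force: [-0.1, -1.2, -0.7]
opening: 0.701
grip_force: 0.0
```

Emit:
{"api": "arm_command", "payload": {
  "motion": [
    [0,0,0,0,0,0,0.2],
    [0,0,0,0,0,0,0.2],
    [0,0,0,0,0,0,0.2],
    [0,0,0,0,0,0,0.2],
    [0,0,0,0,0,0,0.2]
  ]
}}

```text
clock: 12.45
tcp_pos: [479.5, 218.7, 41.2]
orientation: [0.0, 0.183, 0.983, 0.0]
ft_force: [0.3, -1.0, 2.6]
opening: 0.308
grip_force: 30.0
```

In the tool's units: -100 mm / 400 = -0.25, -70 mm / 400 = -0.175.

Emit:
{"api": "arm_command", "payload": {
  "motion": [
    [0,0,-0.025,0,0,0,0.2],
    [0,0,-0.0875,0,0,0,0.2],
    [0,0,-0.175,0,0,0,0.2],
    [0,0,-0.25,0,0,0,0.2],
    [0,0,-0.25,0,0,0,0.2]
  ]
}}

```text
clock: 13.08
tcp_pos: [481.0, 219.4, 143.5]
orientation: [0.002, 0.183, 0.983, 0.002]
ft_force: [0.2, 0.4, -3.6]
opening: 0.31
grip_force: 30.0
```

```bash
python3 - <<'E'
from h import *
from plant import env
import cv2
np.set_printoptions(precision=1,suppress=True)
s=env.sense();print(s["clock"],s["tcp_pos"],yaw(s),s["ft_force"],rel(s,(691,-71,120)))
D=env.capture("side");S=env.capture("scene")
pickle.dump((S,D),open("sd.pkl","wb"))
a=cv2.resize(D["img"][185:275,360:460,::-1],(800,600) if 0 else (660,594),interpolation=cv2.INTER_CUBIC)
cv2.imwrite("pics/tray.png",a)
fd=lambda u:(240+u[0]/3.6-.36,165+u[1]/3.6-.36)
for p in((541,227),(614,183),(686,247)):print(onz(D,fd(p),10))
print((onz(D,fd((541,227)),10)+onz(D,fd((686,247)),10))/2)
E
```

```text
13.075 [481.  219.4 143.5] 68.9306793204392 [ 0.2  0.4 -3.6] [-300.2 -195.6   24. ]
[656.5 -31.4  10. ]
[731.9 -31.1  10. ]
[ 730.8 -111.2   10. ]
[693.6 -71.3  10. ]
```

View pics/tray.png

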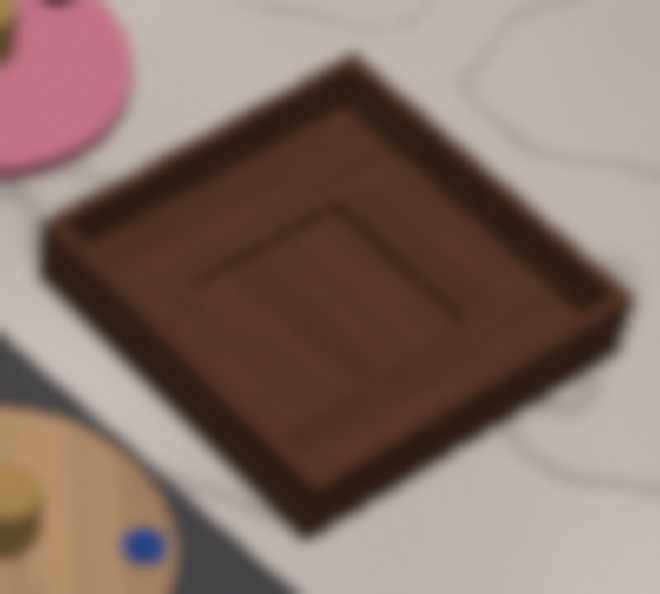

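The tray is clear: recess corners at (195,287), (333,205) and (460,315), rim corners at (352,58), (628,297) and (45,235). Centre about (691,-71), which agrees with the rim-diagonal estimate. Transferring.

In the tool's units: -160 mm / 400 = -0.4, -125 mm / 400 = -0.3125.

Emit:
{"api": "arm_command", "payload": {
  "motion": [
    [-0.05,-0.0325,0,0,0,0,0.2],
    [-0.1375,-0.09,0,0,0,0,0.2],
    [-0.225,-0.1475,0,0,0,0,0.2],
    [-0.3125,-0.205,0,0,0,0,0.2],
    [-0.4,-0.26,0,0,0,0,0.2]
  ]
}}

```text
clock: 13.8
tcp_pos: [589.9, 62.8, 137.9]
orientation: [-0.002, 0.183, 0.983, -0.001]
ft_force: [0.1, 0.3, -2.8]
opening: 0.307
grip_force: 30.0
```

In the tool's units: -140 mm / 400 = -0.35, -130 mm / 400 = -0.325.

Emit:
{"api": "arm_command", "payload": {
  "motion": [
    [-0.0875,-0.0575,0,0,0,0,0.2],
    [-0.1875,-0.1225,0,0,0,0,0.2],
    [-0.275,-0.18,0,0,0,0,0.2],
    [-0.325,-0.2125,0,0,0,0,0.2],
    [-0.35,-0.2275,0,0,0,0,0.2]
  ]
}}

```text
clock: 14.42
tcp_pos: [688.4, -71.8, 138.8]
orientation: [-0.002, 0.183, 0.983, 0.0]
ft_force: [-0.3, -0.3, -3.2]
opening: 0.307
grip_force: 30.0
```

In the tool's units: 40 mm / 400 = 0.1, 30 mm / 400 = 0.075.

Emit:
{"api": "arm_command", "payload": {
  "motion": [
    [0,0,0.0375,0,0,0,0.2],
    [0,0,0.075,0,0,0,0.2],
    [0,0,0.1,0,0,0,0.2],
    [0,0,0.1,0,0,0,0.2],
    [0,0,0.1,0,0,0,0.2]
  ]
}}

```text
clock: 15.05
tcp_pos: [689.1, -70.9, 101.1]
orientation: [0.0, 0.183, 0.983, 0.0]
ft_force: [-0.2, -0.0, -2.5]
opening: 0.308
grip_force: 30.0
```

```bash
python3 - <<'E'
from h import *
from plant import env
import cv2
np.set_printoptions(precision=1,suppress=True)
s=env.sense();print(s["clock"],s["tcp_pos"],s["orientation"]*1000,s["ft_force"],rel(s,(691,-71.2,30)))
D=env.capture("side")
cv2.imwrite("pics/tray2.png",cv2.resize(D["img"][140:290,340:490,::-1],(600,600),interpolation=cv2.INTER_CUBIC))
E
```

```text
15.05 [689.1 -70.9 101.1] [  0.2 182.6 983.2   0. ] [-0.2 -0.  -2.5] [-1.8  0.3 71.1]
```

View pics/tray2.png

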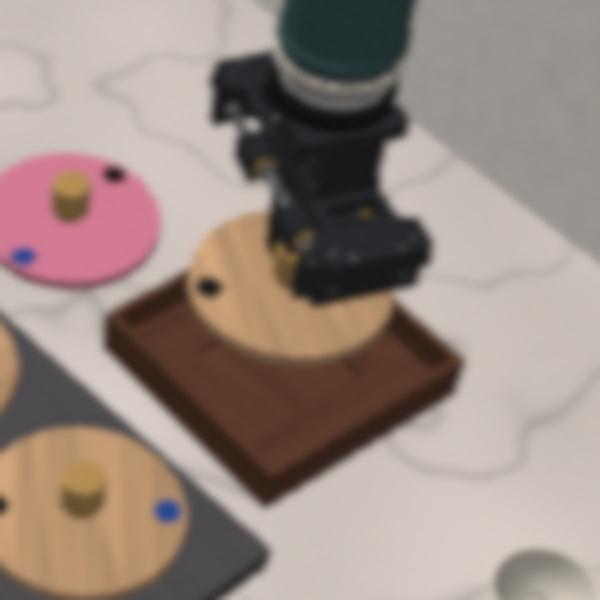

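The lid hangs level above the tray, black dot at (208,287), with wall clearance as expected. Lowering.

In the tool's units: 67 mm / 400 = 0.1675, 66 mm / 400 = 0.165.

Emit:
{"api": "arm_command", "payload": {
  "motion": [
    [-0.005,0,0.0375,0,0,0,0.2],
    [-0.005,0,0.0875,0,0,0,0.2],
    [-0.005,0,0.1375,0,0,0,0.2],
    [-0.005,0,0.165,0,0,0,0.2],
    [-0.005,0,0.1675,0,0,0,0.2]
  ]
}}

```text
clock: 15.72
tcp_pos: [689.4, -71.7, 31.6]
orientation: [-0.002, 0.183, 0.983, -0.0]
ft_force: [-0.3, 0.2, -1.9]
opening: 0.309
grip_force: 30.0
```

Emit:
{"api": "arm_command", "payload": {
  "motion": [
    [0,0,0.0025,0,0,0,0.2],
    [0,0,0.005,0,0,0,0.2],
    [0,0,0.0075,0,0,0,0.2],
    [0,0,0.01,0,0,0,0.2],
    [0,0,0.01,0,0,0,0.2]
  ]
}}

```text
clock: 16.35
tcp_pos: [690.8, -71.9, 29.9]
orientation: [-0.0, 0.183, 0.983, -0.0]
ft_force: [-0.3, -0.3, -2.6]
opening: 0.312
grip_force: 30.0
```

In the tool's units: 1 mm / 400 = 0.0025, 0.5 mm / 400 = 0.0013.

Emit:
{"api": "arm_command", "payload": {
  "motion": [
    [0,0,0.0013,0,0,0,0.2],
    [0,0,0.0025,0,0,0,0.2],
    [0,0,0.0025,0,0,0,0.2]
  ]
}}

```text
clock: 16.73
tcp_pos: [690.8, -71.9, 28.7]
orientation: [-0.0, 0.183, 0.983, 0.0]
ft_force: [0.2, 0.4, -2.8]
opening: 0.305
grip_force: 30.0
```

In the tool's units: 1 mm / 400 = 0.0025, 0.5 mm / 400 = 0.0013.

Emit:
{"api": "arm_command", "payload": {
  "motion": [
    [0,0,0.0013,0,0,0,0.2],
    [0,0,0.0025,0,0,0,0.2],
    [0,0,0.0025,0,0,0,0.2]
  ]
}}

```text
clock: 17.1
tcp_pos: [690.8, -71.9, 27.7]
orientation: [-0.0, 0.183, 0.983, -0.0]
ft_force: [0.0, 0.3, -2.8]
opening: 0.304
grip_force: 30.0
```

In the tool's units: 0.8 mm / 400 = 0.002, 0.5 mm / 400 = 0.0013.

Emit:
{"api": "arm_command", "payload": {
  "motion": [
    [0,0,0.0013,0,0,0,0.2],
    [0,0,0.002,0,0,0,0.2],
    [0,0,0.002,0,0,0,0.2]
  ]
}}

```text
clock: 17.48
tcp_pos: [690.9, -72.0, 27.3]
orientation: [0.0, 0.183, 0.983, 0.0]
ft_force: [-2.1, 0.0, -0.9]
opening: 0.307
grip_force: 30.0
```

Contact as predicted (27). A touch more, then release. Opening is limited so that the fingers stay inside the tray walls.

In the tool's units: 0.4 mm / 400 = 0.001.

Emit:
{"api": "arm_command", "payload": {
  "motion": [
    [0,0,0.001,0,0,0,0.2],
    [0,0,0.001,0,0,0,0.6],
    [0,0,0.001,0,0,0,0.6],
    [0,0,0.001,0,0,0,0.6],
    [0,0,0.001,0,0,0,0.6]
  ]
}}

```text
clock: 18.1
tcp_pos: [690.9, -72.0, 26.6]
orientation: [0.0, 0.183, 0.983, 0.0]
ft_force: [-0.3, -0.3, 0.5]
opening: 0.601
grip_force: 0.0
```

In the tool's units: -150 mm / 400 = -0.375, -120 mm / 400 = -0.3.

Emit:
{"api": "arm_command", "payload": {
  "motion": [
    [0,0,-0.025,0,0,0,0.6],
    [0,0,-0.075,0,0,0,0.6],
    [0,0,-0.175,0,0,0,0.6],
    [0,0,-0.3,0,0,0,0.6],
    [0,0,-0.375,0,0,0,0.6]
  ]
}}

```text
clock: 18.73
tcp_pos: [692.7, -72.2, 182.2]
orientation: [0.003, 0.183, 0.983, 0.0]
ft_force: [0.3, -0.6, -0.7]
opening: 0.597
grip_force: 0.0
```

In the tool's units: 160 mm / 400 = 0.4, 110 mm / 400 = 0.275.

Emit:
{"api": "arm_command", "payload": {
  "motion": [
    [0.15,0.05,0,0,0,0,0.6],
    [0.275,0.1,0,0,0,0,0.6],
    [0.4,0.15,0,0,0,0,0.6],
    [0.4,0.15,0,0,0,0,0.6]
  ]
}}

```text
clock: 19.23
tcp_pos: [560.8, 43.6, 178.1]
orientation: [0.0, 0.181, 0.983, 0.0]
ft_force: [0.0, -0.0, 0.5]
opening: 0.6
grip_force: 0.0
```

```bash
python3 - <<'E'
from h import *
from plant import env
import cv2
s=env.sense();print(s["clock"],s["tcp_pos"],s["ft_force"],s["opening"])
D=env.capture("side");pickle.dump(D,open("sf.pkl","wb"))
cv2.imwrite("pics/fin.png",cv2.resize(D["img"][140:290,310:510,::-1],(800,600),interpolation=cv2.INTER_CUBIC))
E
```

```text
19.225 [560.81782441  43.6257638  178.11526384] [ 0.00196783 -0.03815684  0.5008334 ] 0.6004456187447196
```

View pics/fin.png

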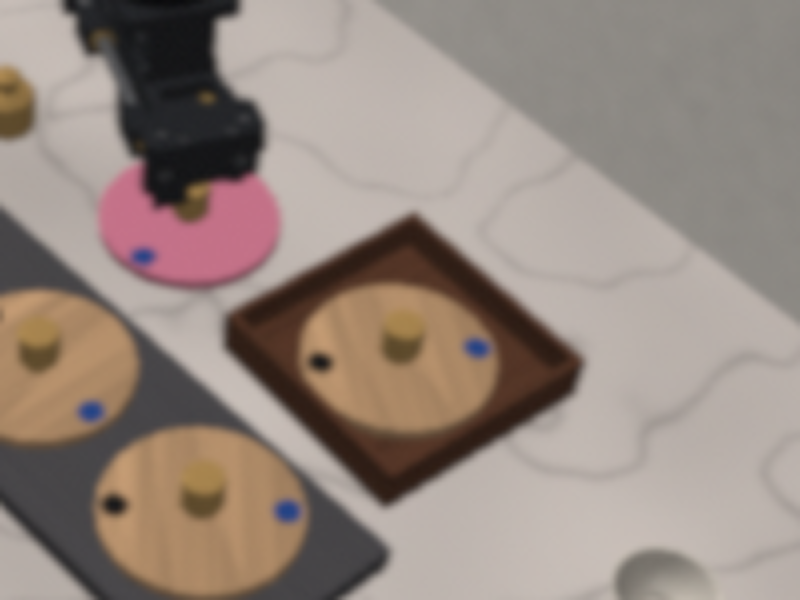

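The lid lies flat and centred in the tray, dots at (320,361) and (477,348), with the fingers clear. The two lids in view are undisturbed. Handing in.

```bash
python3 -c "
from plant import env
print(env.sign_off())"
```

```text
the job is handed in; nothing more can be done
None
```

The warped lid was the one farthest to the robot's left (largest y): I rocked it down at its blue dot, then its black dot, set it flat and centred in the tray, let go and handed the job in (the hand-in returned no verdict).

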